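Turn the parcel register's divider leaf

ROBOT

A 6-joint arm with a two-finger parallel gripper is mounted at the origin on the work surface. World frame = base frame: x ahead of the robot, y to its left, z up, the work surface at z = 0. Lengths are in mm, angles in rad, forces in N, time in s.
With the tool pointing down it reaches from about 400 to 925 mm from the base axis. Payload 12.5 kg.
Tool frame: the origin (TCP) lies midway between the tips of the shut fingers; the grasp point (between the pads) lies 19 mm behind it; z points along the fingers, y is the line along which they close (so a half turn about z gives the same grasp; the last joint's range is limited). The gripper opens to 95 mm and grips with 3 to 60 N. Pads are 20 mm wide; open, the fingers measure 119 mm over their backs; the gripper's body (75 mm by 180 mm) begins 59 mm behind the grasp point.
Start: joints at [-1.444, 0.491, 1.559, -0, 1.092, -0.106], TCP at [144.211, -608.153, 214.661] pointing down, gripper open.
Joint ranges: [-3.1, 3.1], [-0.84, 2.19], [0.05, 2.79], [-1.13, 4.28], [0.06, 2.93], [-2.69, 2.69]. Speed limits (rad/s): [2.22, 2.22, 2.79, 3.14, 3.14, 3.14].

INTERFACE

Orientations are given as [roll, pitch, yaw] about the fixed x, y, z axes, in that order (R = Rz(yaw) Ry(pitch) Rx(roll)).
In Python, from cell import state, read_camera, camera_info, env gives the robot as it stands.
- The arm moves only by the tool move_arm, never from a script. Its argument "commands" is a list of rows, each a list of 3 entries, a list of its own where there are three numbers: the shift along the world's x, y, z in cm, then the turn, a rotation vector about the world's x, y, z in degrees, then the opening, from 0 (shut) to 1 (fully open). A call has 1 to 10 rows; each row shifts and turns the commanded pose from where the row before left it; what a row does not reach is not made up. A row lasts 1/10 s, in which the tool goes at most 50 mm and 8.59 degrees, less where a joint would pass 70% of its speed; a pose out of reach is approached as far as the arm can. A call with a gripper value outside its range is refused whole. The fingers move at their own pace and stop on an object; the grip force is fixed at half the most. Time passes only in rows, so rows that do not move let the fingers close. It gives the time, the measured TCP pose, the force, the opening and the grip force at its end, in the units of the state.
- state(): the state, without advancing time (a new reading comes with each control period).
- read_camera(name): name is "scene" or "side" or "wrist"; returns the picture (420x560x3 uint8, blue, green, red); there is no depth.
- camera_info(name): a dict with "K" (3x3 intrinsics, pixels), "k1" (the pictures are not rectified: a ray, as slopes to the right and down, at radius r is drawn at 1 + k1 r^2 times it, then the intrinsics apply), "cam_to_world" (4x4, takes a point from camera to world coordinates). Camera axes: x right, y down, z forward; pixel columns grow to the right and rows downward; lengths in mm; the calibration is good to about 2 mm. A picture is of the moment at which its call begins: read the wrist's pose just before it. camera_info takes no time and is no camera call; for the wrist camera it gives the pose at the moment of the call.
- env.job_done(): hands the job in; it is judged then, once.
The state is a dict: "t": time; "joints": joint angles; "qvel": joint speeds; "tau": joint torques, N m; "eef_pos": TCP position; "tcp_rot": TCP orientation; "ft_force": force on the tool from outside, world axes, zero at the start; "moment": the same for the moment, N m; "opening": opening from 0.0 (shut) to 1.0 (fully open); "grip_force": force on a finger pad.
Only numpy, scipy, OpenCV 4.12 (cv2) and the standard library are available. Lean on these libraries where they do the work, as an engineer would, in place of code of your own. Each camera call takes 0.05 s, during which the arm holds its last target. There are 200 camera calls.

TASK

Cover the left-hand page of the parcel register: push the roll of packing tape clear off the register so that it lies flat on the counter, and turn the blue divider leaf over the spine, without slamming it, and press it down fully flat on the left-hand page. Only push and press: do not pick up or tip the tape, and leave everything else on the counter where it stands.

Things in the scene. Friction and masses are not known exactly. Their poses are not given: they have to be found in the camera images.
- register: open hard-cover parcel register fixed flat on the counter. Origin on the counter under mid-spine; own x along the spine, away from the robot; y left across the pages; z up. Black cover 230 (x) by 330 (y), 3 mm thick; white page blocks 212 (x), from 14 to 150 mm either side of the spine, tops 8 mm above the counter; spine-end knuckles 18 mm high
- divider (a joint): angle (rad) of the rigid blue leaf about the spine: 0 flat over the right-hand (-y) page, pi/2 upright, pi flat over the left-hand (+y) page, its stop. Starts ajar over the right-hand page at 0.4 to 0.8. Stiff friction hinge: stays at any angle, turns with 0.05 to 0.3 N m. Leaf 150 g, 4 mm thick, 180 mm along the spine (middle of the register), reaching 150 mm from the axis
- divider_edge (a point): outer edge of the leaf's orange tab (50 mm long, 4 mm thick, at the middle of the leaf's free edge), 160 mm from the hinge axis, on the leaf's mid-plane. With the leaf flat its faces are 10 and 14 mm above the counter
- divider_hinge (a point): middle of the hinge axis on the spine, 12 mm above the counter; the axis runs along the register's x
- tape: loose tan roll of packing tape lying flat on the left-hand page: 100 mm outside diameter, 48 mm high, open bore of 76 mm right through, about 160 g. Origin at the centre of its underside, z up. Pushed low, from the outside or from within the bore, it slides off the register (steps of 5 and 3 mm) without tipping
- stapler: red and black stapler, 120 mm long, 35 mm wide, about 50 mm high, standing on the counter just beyond the register's far edge, loose; a bystander to leave alone. Origin at the centre of its underside
- stamp: rubber stamp, 60 x 35 mm grey foot with an upright wooden handle, 74 mm high, on the counter just beyond the register's far edge, loose; a bystander to leave alone. Origin at the centre of its underside
- pencup: red pen cup 80 mm across and 95 mm high with pens rising to 150 mm, loose; a bystander to leave alone. Origin at the centre of its underside
- mug: white mug, 80 mm across and 95 mm high, loose; a bystander to leave alone. Origin at the centre of its underside
- parcel: small cardboard parcel, 110 x 130 x 80 mm high, loose; a bystander to leave alone. Origin at the centre of its underside
- calculator: grey calculator, 140 x 100 x 23 mm high, loose; a bystander to leave alone. Origin at the centre of its underside
- cardreader: black card reader, 150 x 80 x 38 mm high, loose; a bystander to leave alone. Origin at the centre of its underside

How it is judged (in metres and radians):
At the end, for the whole second after the job is handed in: the divider lies flat on the left-hand page (joint above 3.07 rad, within 0.07 rad of its stop) and is still; the tape roll lies flat and still on the counter, no part of it on the register (underside within 1.5 mm of the counter, tilt under 0.02 rad) (value of joint divider above 3.07 rad and height (world z) of tape between -0.005 and 0.0015 m and angle between tape's own z axis and vertical below 0.02 rad and linear speed of tape below 0.02 m/s and velocity of joint divider between -0.05 and 0.05 rad/s); the robot touches nothing.
It fails at once if the tape roll is lifted (underside over 30 mm above the counter) or tipped by more than 0.4 rad (height (world z) of tape above 0.03 m or angle between tape's own z axis and vertical above 0.4 rad).
It fails at once if the divider is slammed over (faster than 8 rad/s) (velocity of joint divider above 8 rad/s).
It fails at once if a bystander is moved by more than 30 mm (distance of any of stapler, stamp, pencup, mug, parcel, calculator, cardreader from where it was at the start of the episode above 0.03 m).
It also fails if it takes over 58 s, if anything falls off the work surface, if the arm or the gripper's body presses on something with over 40 N, if the wrist force passes 120 N, or if a joint passes its speed limit or range.

## Working session

There is one attempt and no reset: what is moved stays moved. The work goes in short steps, Python scripts to look and compute and a tool call to move; the robot and the scene stay as the last step left them, time stands still between calls to the robot, and variables do not carry over. Pictures are saved under pics/ and viewed, at most 10 in all, crops included, and the job is handed in when it is done.

Besides the shell and the picture viewer there is one more tool, called after "Request:" by a JSON object that holds its "op" and its "data", one argument or row to a line. move_arm: Moves the arm, as the interface text tells. Its arguments: {"type":"object","properties":{"commands":{"type":"array"}},"required":["commands"]}

```bash
mkdir -p pics
cat > h.py <<'E'
import numpy as np, cv2
from cell import state, read_camera, camera_info, env
def ray(n,u,v,ci=None):
    ci=ci or camera_info(n); K=np.array(ci["K"]); T=np.array(ci["cam_to_world"])
    d=np.array([(u-K[0,2])/K[0,0],(v-K[1,2])/K[1,1]]); s=d.copy()
    for _ in range(20): s=d/(1+ci["k1"]*(s@s))
    return T[:3,3],T[:3,:3]@np.array([s[0],s[1],1])
def onz(n,u,v,z,ci=None):
    o,d=ray(n,u,v,ci); return o+d*(z-o[2])/d[2]
E
python3 - <<'E'
from h import *
s=state();print(s)
for n in("scene","side"):
    cv2.imwrite(f"pics/{n}0.png",read_camera(n)); c=camera_info(n); print(n,np.round(c["cam_to_world"],2).tolist())
E
```

```text
{'t': 0.0, 'joints': array([-1.44363727e+00,  4.91584776e-01,  1.55947175e+00, -2.83444049e-05,
        1.09167871e+00, -1.05547091e-01]), 'qvel': array([ 2.39454569e-04, -9.55663826e-04, -9.65205079e-04, -1.27571851e-05,
        1.79302533e-04, -2.58589460e-04]), 'tau': array([-3.87505206e-03, -6.12644005e+01, -2.58185059e+01,  6.92140684e-02,
        4.82210715e-02, -1.23143391e-04]), 'eef_pos': array([ 144.1479889 , -607.89336662,  214.03839947]), 'tcp_rot': array([-3.14045379e+00, -9.53739059e-05,  2.32719174e-01]), 'ft_force': array([ 0.01536093, -0.2164356 ,  0.58795442]), 'moment': array([-0.01489182,  0.00317878, -0.01288315]), 'grip_force': 0.0, 'opening': 0.9996381164910144}
scene [[0.66, 0.62, -0.43, 1132.37], [0.75, -0.55, 0.37, -448.98], [-0.01, -0.56, -0.83, 1061.1], [0.0, 0.0, 0.0, 1.0]]
side [[0.74, -0.5, 0.45, -83.67], [-0.67, -0.56, 0.48, -784.27], [0.01, -0.66, -0.75, 1226.8], [0.0, 0.0, 0.0, 1.0]]
```

View pics/scene0.png

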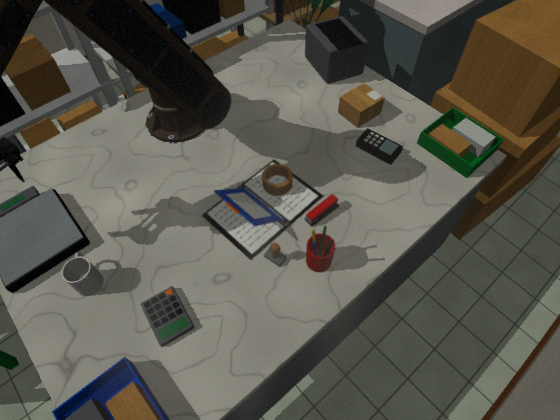

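View pics/side0.png

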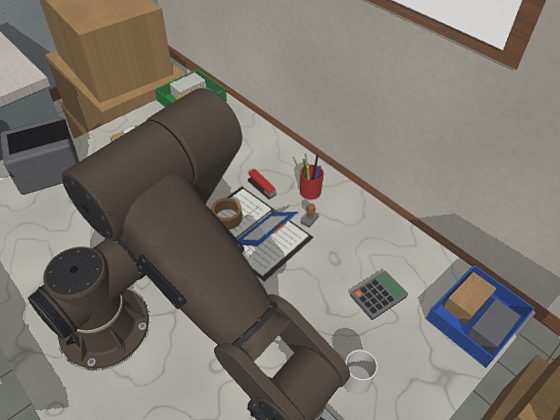

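The scene view shows the register's cover corners at about (203,213), (251,258), (322,196) and (275,160). The tape is at (277,178) and the blue leaf at (248,205). The side view shows the stapler, stamp and pen cup beyond the far edge, and nothing standing left of the register nearby.

Run:
```python
from h import *
for n,z,pts in [("scene",3,[(203,213),(251,258),(322,196),(275,160)]),("side",3,[(313,238),(238,186)]),("scene",48,[(277,175)]),("scene",8,[(278,186)]),("side",48,[(230,208)]),("scene",0,[(321,266),(322,210),(276,258),(380,148),(361,112),(168,318)]),("side",0,[(310,195),(262,190),(308,222)])]:
    for p in pts: print(n,p,z,onz(n,*p,z).round()[:2])
im=cv2.imread("pics/scene0.png")
cv2.imwrite("pics/crop.png",cv2.resize(im[140:280,190:370],None,fx=4.2,fy=4.2,interpolation=cv2.INTER_CUBIC))
```

```text
scene (203, 213) 3 [ 429. -181.]
scene (251, 258) 3 [ 658. -165.]
scene (322, 196) 3 [634. 155.]
scene (275, 160) 3 [412. 141.]
side (313, 238) 3 [ 658. -172.]
side (238, 186) 3 [627. 168.]
scene (277, 175) 48 [496.  78.]
scene (278, 186) 8 [509.  70.]
side (230, 208) 48 [518.  74.]
scene (321, 266) 0 [815. -25.]
scene (322, 210) 0 [673. 117.]
scene (276, 258) 0 [ 706. -108.]
scene (380, 148) 0 [618. 467.]
scene (361, 112) 0 [443. 558.]
scene (168, 318) 0 [ 650. -454.]
side (310, 195) 0 [788. -30.]
side (262, 190) 0 [679.  99.]
side (308, 222) 0 [ 696. -112.]
```

View pics/crop.png

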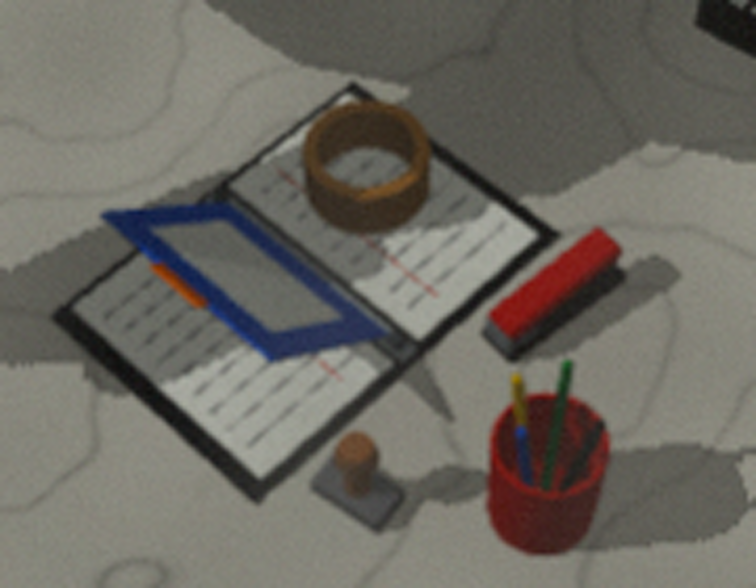

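Request:
{"op": "move_arm", "data": {
  "commands": [
    [[3.2, 2.6, 0], [0, 0, 8], 0],
    [[3.2, 2.6, 0], [0, 0, 8], 0],
    [[3.2, 2.6, 0], [0, 0, 8], 0],
    [[3.2, 2.6, 0], [0, 0, 8], 0],
    [[3.2, 2.6, 0], [0, 0, 8], 0],
    [[3.2, 2.6, 0], [0, 0, 8], 0],
    [[3.2, 2.6, 0], [0, 0, 8], 0],
    [[3.2, 2.6, 0], [0, 0, 8], 0]
  ]
}}

```text
t: 0.9
eef_pos: [401.3, -398.8, 214.5]
tcp_rot: [-3.141, -0.0, 1.356]
ft_force: [0.3, -1.2, 0.5]
opening: 0.384
grip_force: 0.0
```

Request:
{"op": "move_arm", "data": {
  "commands": [
    [[1.0, 4.75, 0], [0, 0, 1.7], 0],
    [[1.0, 4.75, 0], [0, 0, 1.7], 0],
    [[1.0, 4.75, 0], [0, 0, 1.7], 0],
    [[1.0, 4.75, 0], [0, 0, 1.7], 0],
    [[1.0, 4.75, 0], [0, 0, 1.7], 0],
    [[1.0, 4.75, 0], [0, 0, 1.7], 0],
    [[1.0, 4.75, 0], [0, 0, 1.7], 0],
    [[1.0, 4.75, 0], [0, 0, 1.7], 0],
    [[1.0, 4.75, 0], [0, 0, 1.7], 0],
    [[0.9, 4.75, 0], [0, 0, 1.7], 0]
  ]
}}

```text
t: 1.9
eef_pos: [499.2, 76.9, 214.6]
tcp_rot: [3.142, 0.0, 1.648]
ft_force: [0.2, -0.1, -0.5]
opening: 0.001
grip_force: 0.0
```

Run:
```python
from h import *
s=state();print(s["eef_pos"],s["tcp_rot"],s["joints"].round(2),s["opening"])
ci=camera_info("wrist"); im=read_camera("wrist"); cv2.imwrite("pics/w1.png",im)
import json; json.dump({k:np.array(v).tolist() if not isinstance(v,(int,float,str)) else v for k,v in ci.items()},open("w1.json","w")); print(np.round(ci["cam_to_world"],2))
```

```text
[499.22180791  76.91224055 214.60784291] [3.14158375e+00 4.81022048e-05 1.64779683e+00] [ 0.02  0.32  1.85 -0.    0.97 -0.05] 0.0008909753069963251
[[ 1.0000e+00  7.0000e-02  2.0000e-02  4.9356e+02]
 [ 8.0000e-02 -9.6000e-01 -2.7000e-01  1.5169e+02]
 [-0.0000e+00  2.7000e-01 -9.6000e-01  3.8556e+02]
 [ 0.0000e+00  0.0000e+00  0.0000e+00  1.0000e+00]]
```

View pics/w1.png

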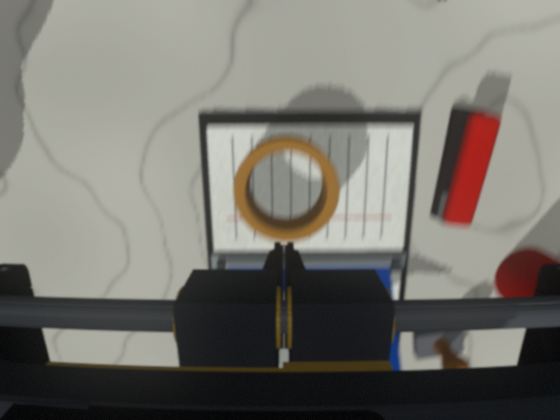

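The wrist view shows the tape's top ring centred at about (287,189), the cover's left edge from (202,115) to (419,115), and the fingertips at (287,250). Nothing stands to the left of the register.

Run:
```python
from h import *
import json; ci=json.load(open("w1.json"))
im=cv2.imread("pics/w1.png")
hs=cv2.cvtColor(im,cv2.COLOR_BGR2HSV); m=cv2.inRange(hs,(8,90,60),(25,255,255)); m[260:]=0
c=max(cv2.findContours(m,cv2.RETR_EXTERNAL,cv2.CHAIN_APPROX_NONE)[0],key=cv2.contourArea)
(u,v),r=cv2.minEnclosingCircle(c);print(u,v,r)
print("tape",onz("w",u,v,56,ci),"diam",np.linalg.norm(onz("w",u+r,v,56,ci)-onz("w",u-r,v,56,ci)))
for p in[(202,115),(419,115)]:print(onz("w",*p,3,ci))
for p in[(210,257),(410,257)]:print("spine",onz("w",*p,10,ci))
```

```text
285.94439697265625 188.9713592529297 52.45353317260742
tape [501.14133482  80.68326824  56.        ] diam 97.58331168625656
[409.97054182 140.47922525   3.        ]
[633.97457187 158.53809312   3.        ]
spine [423.44437385 -13.32507434  10.        ]
spine [648.05711755   3.61669311  10.        ]
```

Request:
{"op": "move_arm", "data": {
  "commands": [
    [[0.2, 0.4, -4], [0, 0, 0], 0],
    [[0, 0, -4], [0, 0, 0], 0],
    [[0, 0, -4], [0, 0, 0], 0],
    [[0, 0, -4], [0, 0, 0], 0],
    [[0, 0, -3], [0, 0, 0], 0],
    [[0, 0, -1], [0, 0, 0], 0],
    [[0, 0, 0], [0, 0, 0], 0]
  ]
}}

```text
t: 2.65
eef_pos: [500.7, 78.8, 13.8]
tcp_rot: [-3.139, -0.0, 1.646]
ft_force: [0.6, -0.3, -0.1]
opening: 0.004
grip_force: 0.0
```

Request:
{"op": "move_arm", "data": {
  "commands": [
    [[-0.08, 1, 0], [0, 0, 0], 0],
    [[-0.08, 1, 0], [0, 0, 0], 0],
    [[-0.08, 1, 0], [0, 0, 0], 0],
    [[-0.08, 1, 0], [0, 0, 0], 0],
    [[-0.08, 1, 0], [0, 0, 0], 0],
    [[-0.08, 1, 0], [0, 0, 0], 0],
    [[-0.08, 1, 0], [0, 0, 0], 0],
    [[-0.08, 1, 0], [0, 0, 0], 0]
  ]
}}

```text
t: 3.45
eef_pos: [494.6, 159.8, 14.6]
tcp_rot: [-3.141, 0.0, 1.647]
ft_force: [-0.1, -1.3, -0.9]
opening: 0.008
grip_force: 0.4
```

Request:
{"op": "move_arm", "data": {
  "commands": [
    [[-0.08, 1, 0], [0, 0, 0], 0],
    [[-0.08, 1, 0], [0, 0, 0], 0],
    [[-0.08, 1, 0], [0, 0, 0], 0],
    [[-0.08, 1, 0], [0, 0, 0], 0],
    [[-0.08, 1, 0], [0, 0, 0], 0],
    [[-0.08, 1, 0], [0, 0, 0], 0],
    [[-0.08, 1, 0], [0, 0, 0], 0],
    [[-0.08, 1, 0], [0, 0, 0], 0],
    [[-0.08, 1, 0], [0, 0, 0], 0],
    [[0, 0, 0], [0, 0, 0], 0]
  ]
}}

```text
t: 4.45
eef_pos: [487.5, 250.1, 14.7]
tcp_rot: [3.141, -0.0, 1.648]
ft_force: [0.4, -0.4, -0.1]
opening: 0.003
grip_force: 0.0
```

Request:
{"op": "move_arm", "data": {
  "commands": [
    [[0, -1, 0], [0, 0, 0], 0],
    [[0, -1, 0], [0, 0, 0], 0],
    [[0, 0, 4], [0, 0, 0], 0],
    [[0, 0, 4], [0, 0, 0], 0],
    [[0, 0, 4], [0, 0, 0], 0],
    [[0, 0, 4], [0, 0, 0], 0],
    [[0, 0, 4], [0, 0, 0], 0],
    [[0, 0, 0], [0, 0, 0], 0]
  ]
}}

```text
t: 5.25
eef_pos: [489.3, 228.2, 219.5]
tcp_rot: [3.134, -0.002, 1.645]
ft_force: [1.5, 0.4, -0.1]
opening: 0.003
grip_force: 0.0
```

Run:
```python
from h import *
s=state();print(s["eef_pos"],s["tcp_rot"],s["joints"].round(2))
ci=camera_info("wrist"); im=read_camera("wrist"); sc=read_camera("scene")[140:280,190:370]
cv2.imwrite("pics/w2.png",np.hstack([cv2.resize(im,(400,300)),cv2.resize(sc,(386,300))]))
hs=cv2.cvtColor(im,cv2.COLOR_BGR2HSV); m=cv2.inRange(hs,(8,90,60),(25,255,255)); m[270:]=0
c=max(cv2.findContours(m,cv2.RETR_EXTERNAL,cv2.CHAIN_APPROX_NONE)[0],key=cv2.contourArea)
(u,v),r=cv2.minEnclosingCircle(c);print(u,v,r)
p=onz("w",u,v,48,ci);print("tape",p,"diam",np.linalg.norm(onz("w",u+r,v,48,ci)-onz("w",u-r,v,48,ci)),"yreg",(p[:2]-[535,-15])@[-.078,.997])
```

```text
[489.34579292 228.16129208 219.46177223] [ 3.13363013e+00 -1.88518550e-03  1.64534939e+00] [ 0.31  0.36  1.77 -0.    1.    0.24]
281.31170654296875 189.7917022705078 51.31538772583008
tape [488.50503095 228.46619703  48.        ] diam 99.23769570006819 yreg 246.36240602065587
```

View pics/w2.png

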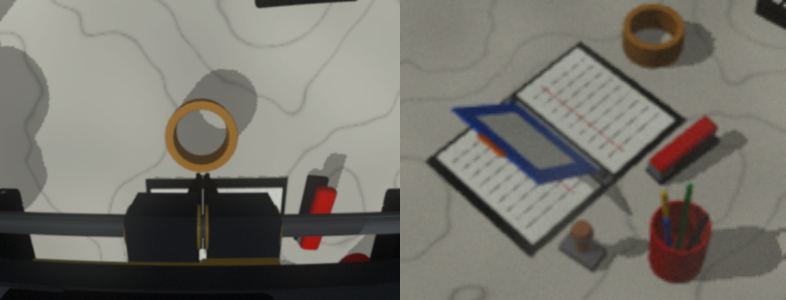

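The tape now lies flat on the counter about 31 mm clear of the register, and the leaf is unmoved. Next I'll get the leaf angle from the orange tab, in the plane x_reg = 0.

Run:
```python
from h import *
H=np.array([535,-15,12.]);ex=np.array([.997,.078,0]);ey=np.array([-.078,.997,0])
for n,(a,b) in(("scene",((200,180),(260,240))),("side",((255,205),(310,250)))):
    im=read_camera(n); hs=cv2.cvtColor(im,cv2.COLOR_BGR2HSV); m=cv2.inRange(hs,(3,150,80),(17,255,255))
    k=np.zeros_like(m);k[a[1]:b[1],a[0]:b[0]]=m[a[1]:b[1],a[0]:b[0]]
    M=cv2.moments(k,True)
    if M["m00"]<5: print(n,"none");continue
    u,v=M["m10"]/M["m00"],M["m01"]/M["m00"]
    o,d=ray(n,u,v); p=o+d*((H-o)@ex)/(d@ex)-H; y=p@ey
    print(n,M["m00"],u,v,"y",y,"z",p[2],"r",np.hypot(y,p[2]),"th",np.arctan2(p[2],-y))
```

```text
scene 32.0 232.0625 207.375 y -119.75013896743438 z 104.28819570805138 r 158.7958549419999 th 0.716492702983062
side 21.0 278.76190476190476 228.0 y -116.28772330143433 z 98.61519888607586 r 152.4722664682704 th 0.7033478692322955
```

The leaf is at about 0.71 rad; both views agree and the radius checks. I'll go to the right of the leaf and tilt the tool 45° so the fingers slip under its free edge.

Request:
{"op": "move_arm", "data": {
  "commands": [
    [[0.64, -4.72, 0], [0, 0, 0], 0],
    [[0.64, -4.72, 0], [0, 0, 0], 0],
    [[0.64, -4.72, 0], [0, 0, 0], 0],
    [[0.64, -4.72, 0], [0, 0, 0], 0],
    [[0.64, -4.72, 0], [0, 0, 0], 0],
    [[0.64, -4.72, 0], [0, 0, 0], 0],
    [[0.64, -4.72, 0], [0, 0, 0], 0],
    [[0.64, -4.72, 0], [0, 0, 0], 0],
    [[0.64, -4.72, 0], [0, 0, 0], 0],
    [[0.64, -4.72, 0], [0, 0, 0], 0]
  ]
}}

```text
t: 6.45
eef_pos: [550.9, -245.3, 212.8]
tcp_rot: [-3.139, -0.002, 1.646]
ft_force: [0.6, 0.4, 0.2]
opening: 0.004
grip_force: 0.0
```

Request:
{"op": "move_arm", "data": {
  "commands": [
    [[0, 0, 0], [7.5, 0.6, 0], 0],
    [[0, 0, 0], [7.5, 0.6, 0], 0],
    [[0, 0, 0], [7.5, 0.6, 0], 0],
    [[0, 0, 0], [7.5, 0.6, 0], 0],
    [[0, 0, 0], [7.5, 0.6, 0], 0],
    [[0, 0, 0], [7.5, 0.6, 0], 0],
    [[0, 0, 0], [0, 0, 0], 0],
    [[0, 0, 0], [0, 0, 0], 0]
  ]
}}

```text
t: 7.25
eef_pos: [551.3, -243.5, 212.9]
tcp_rot: [-3.134, -0.786, 1.642]
ft_force: [-0.4, 0.2, -0.4]
opening: 0.004
grip_force: 0.0
```

Run:
```python
from h import *
from scipy.spatial.transform import Rotation as R
s=state();print(s["eef_pos"],s["joints"].round(2));r=R.from_euler("xyz",s["tcp_rot"]).as_matrix();print(r.round(2))
d=s["eef_pos"]-[535,-15,12];print("xreg",d@[.997,.078,0],"yreg",d@[-.078,.997,0],d[2])
```

```text
[ 551.2784891  -243.45186335  212.92564551] [-0.75  0.7   1.39  0.5   1.67 -0.93]
[[-0.05  1.   -0.06]
 [ 0.7   0.08  0.71]
 [ 0.71 -0.01 -0.71]]
xreg -1.5895917121167102 yreg -229.03622990715488 200.92564551049546
```

Request:
{"op": "move_arm", "data": {
  "commands": [
    [[-0.17, 2.25, -3.1], [0, 0, 0], 0],
    [[-0.17, 2.25, -3.1], [0, 0, 0], 0],
    [[-0.17, 2.1, -2.1], [0, 0, 0], 0],
    [[-0.17, 2.1, -2.1], [0, 0, 0], 0],
    [[-0.17, 2.1, -2.1], [0, 0, 0], 0],
    [[-0.17, 2.1, -2.1], [0, 0, 0], 0],
    [[0, 0, 0], [0, 0, 0], 0]
  ]
}}

```text
t: 7.95
eef_pos: [540.2, -111.0, 67.6]
tcp_rot: [-3.134, -0.787, 1.646]
ft_force: [-0.5, -0.7, 1.2]
opening: 0.004
grip_force: 0.0
```

Run:
```python
from h import *
s=state();d=s["eef_pos"]-[535,-15,12];print("xreg",d@[.997,.078,0],"yreg",d@[-.078,.997,0],d[2],s["ft_force"])
sc=read_camera("scene")[120:270,180:340]; si=read_camera("side")[150:300,200:360]
cv2.imwrite("pics/u1.png",np.hstack([cv2.resize(sc,(400,375)),cv2.resize(si,(400,375))]))
```

```text
xreg -2.339207604258771 yreg -96.16155718385701 55.57603216558064 [-0.49108667 -0.72560819  1.24803818]
```

View pics/u1.png

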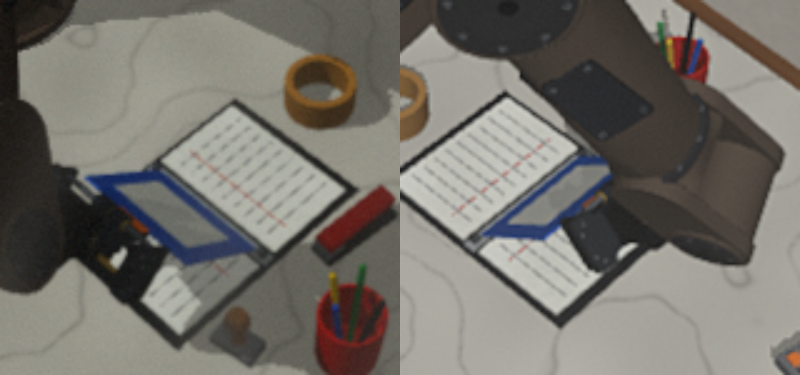

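The fingers are under the leaf's edge, with no contact and the bystanders clear. Now I'll lift it along the arc.

Request:
{"op": "move_arm", "data": {
  "commands": [
    [[0.05, -0.6, 1.0], [0, 0, 0], 0],
    [[0.05, -0.5, 1.0], [0, 0, 0], 0],
    [[-0.1, 1.4, 1.25], [0, 0, 0], 0],
    [[-0.1, 1.4, 1.25], [0, 0, 0], 0],
    [[-0.14, 1.75, 0.85], [0, 0, 0], 0],
    [[-0.14, 1.75, 0.85], [0, 0, 0], 0],
    [[-0.14, 1.75, 0.25], [0, 0, 0], 0],
    [[-0.14, 1.75, 0.25], [0, 0, 0], 0],
    [[0, 0, 0], [0, 0, 0], 0]
  ]
}}

```text
t: 8.95
eef_pos: [534.1, -24.5, 136.0]
tcp_rot: [-3.137, -0.789, 1.646]
ft_force: [-0.7, -0.9, 0.2]
opening: 0.002
grip_force: 0.0
```

Run:
```python
from h import *
s=state();d=s["eef_pos"]-[535,-15,12];print("xreg",d@[.997,.078,0],"yreg",d@[-.078,.997,0],d[2],s["ft_force"],s["joints"].round(2))
sc=read_camera("scene")[120:270,180:340]; si=read_camera("side")[150:300,200:360]
cv2.imwrite("pics/u2.png",np.hstack([cv2.resize(sc,(400,375)),cv2.resize(si,(400,375))]))
```

```text
xreg -1.5979948864520461 yreg -9.437861807553006 123.95971570390952 [-0.66108335 -0.90761285  0.23661535] [-0.49  0.64  1.79  0.67  1.28 -0.95]
```

View pics/u2.png

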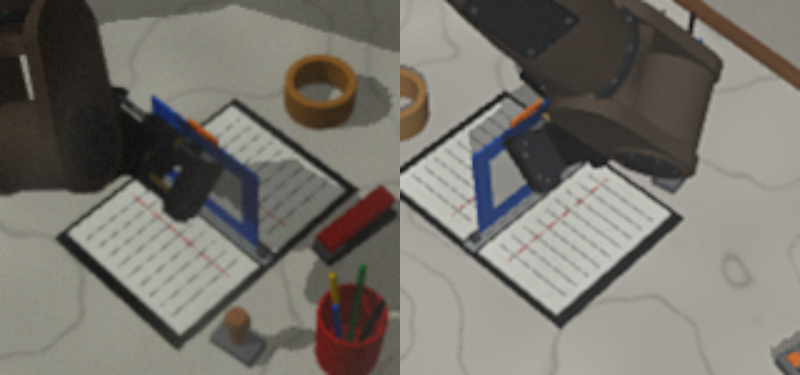

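The leaf stands roughly upright on the fingertip. I'll carry it over while straightening the tool.

Request:
{"op": "move_arm", "data": {
  "commands": [
    [[-0.11, 1.4, -0.2], [0, 0, 0], 0],
    [[-0.11, 1.4, -0.2], [0, 0, 0], 0],
    [[-0.11, 1.4, -0.3], [0, 0, 0], 0],
    [[-0.13, 1.75, -0.9], [0, 0, 0], 0],
    [[-0.13, 1.75, -0.9], [0, 0, 0], 0],
    [[-0.15, 2.0, -1.5], [-7, -0.5, 0], 0],
    [[-0.15, 1.9, -1.5], [-7, -0.5, 0], 0],
    [[0, 0, 0], [-6, -0.5, 0], 0]
  ]
}}

```text
t: 9.85
eef_pos: [524.3, 91.3, 79.3]
tcp_rot: [-3.136, -0.435, 1.646]
ft_force: [0.0, -1.0, -0.6]
opening: 0.006
grip_force: 0.0
```

Request:
{"op": "move_arm", "data": {
  "commands": [
    [[-0.05, 0.6, -1.2], [-5, -0.4, 0], 0],
    [[-0.05, 0.6, -1.2], [-5, -0.4, 0], 0],
    [[-0.05, 0.6, -1.2], [-5, -0.4, 0], 0],
    [[0, 0.2, -1.0], [-5, -0.4, 0], 0],
    [[0, 0.2, -0.9], [-5, -0.4, 0], 0],
    [[0, 0.1, -0.8], [0, 0, 0], 0],
    [[0, 0, 0], [0, 0, 0], 0]
  ]
}}

```text
t: 10.55
eef_pos: [523.3, 112.9, 16.6]
tcp_rot: [-3.138, -0.003, 1.647]
ft_force: [0.4, -0.2, -0.2]
opening: 0.007
grip_force: 0.0
```

Run:
```python
from h import *
s=state();d=s["eef_pos"]-[535,-15,12];print("xreg",d@[.997,.078,0],"yreg",d@[-.078,.997,0],d[2],s["ft_force"],s["tcp_rot"])
sc=read_camera("scene")[120:270,180:340]; si=read_camera("side")[150:300,200:360]
cv2.imwrite("pics/u3.png",np.hstack([cv2.resize(sc,(400,375)),cv2.resize(si,(400,375))]))
```

```text
xreg -1.6489453636086107 yreg 128.42130894597912 4.574886718974891 [ 0.41759871 -0.22849794 -0.23266059] [-3.13802587e+00 -2.74177006e-03  1.64744790e+00]
```

View pics/u3.png

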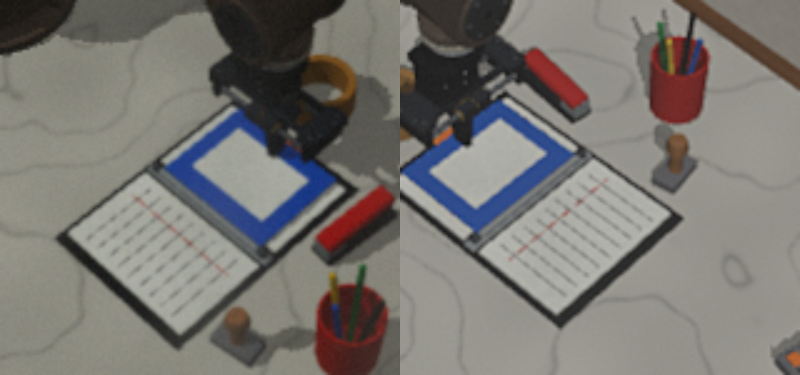

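The leaf is down over the left page with the tip 16.6 mm up, and its flat face should be at 14 mm. I'll press down gently.

Request:
{"op": "move_arm", "data": {
  "commands": [
    [[0, 0, -0.15], [0, 0, 0], 0],
    [[0, 0, -0.15], [0, 0, 0], 0],
    [[0, 0, -0.1], [0, 0, 0], 0],
    [[0, 0, 0], [0, 0, 0], 0],
    [[0, 0, 0], [0, 0, 0], 0]
  ]
}}

```text
t: 11.15
eef_pos: [524.6, 111.3, 14.2]
tcp_rot: [-3.141, -0.0, 1.645]
ft_force: [-0.0, -2.0, 6.0]
opening: 0.003
grip_force: 3.4
```

Request:
{"op": "move_arm", "data": {
  "commands": [
    [[0, 0, -0.1], [0, 0, 0], 0],
    [[0, 0, -0.1], [0, 0, 0], 0],
    [[0, 0, 0], [0, 0, 0], 0],
    [[0, 0, 0], [0, 0, 0], 0],
    [[0, 0, 0], [0, 0, 0], 0]
  ]
}}

```text
t: 11.65
eef_pos: [524.7, 111.4, 13.8]
tcp_rot: [3.141, -0.0, 1.645]
ft_force: [-6.7, -3.6, 30.6]
opening: -0.001
grip_force: 15.2
```

The leaf is hard against its stop: 30 N at 13.8 mm. I'll lift off and check.

Request:
{"op": "move_arm", "data": {
  "commands": [
    [[0, 0, 0.5], [0, 0, 0], 0],
    [[0, 0, 1.5], [0, 0, 0], 0],
    [[0, 0, 4], [0, 0, 0], 0],
    [[0, 0, 4], [0, 0, 0], 0],
    [[0, -3, 4], [0, 0, 0], 0],
    [[0, -4, 4], [0, 0, 0], 0],
    [[0, -4, 0], [0, 0, 0], 0],
    [[0, -4, 0], [0, 0, 0], 0],
    [[0, 0, 0], [0, 0, 0], 0],
    [[0, 0, 0], [0, 0, 0], 0]
  ]
}}

```text
t: 12.65
eef_pos: [524.2, -34.2, 187.0]
tcp_rot: [-3.14, -0.001, 1.643]
ft_force: [0.4, -0.6, 0.1]
opening: 0.004
grip_force: 0.0
```

Run:
```python
from h import *
s=state();print(s["eef_pos"],s["ft_force"])
sc=read_camera("scene")[120:270,180:340]; si=read_camera("side")[150:300,200:360]
cv2.imwrite("pics/u4.png",np.hstack([cv2.resize(sc,(400,375)),cv2.resize(si,(400,375))]))
```

```text
[524.24100631 -34.22304779 187.02679442] [ 0.35511852 -0.55018264  0.05290918]
```

View pics/u4.png

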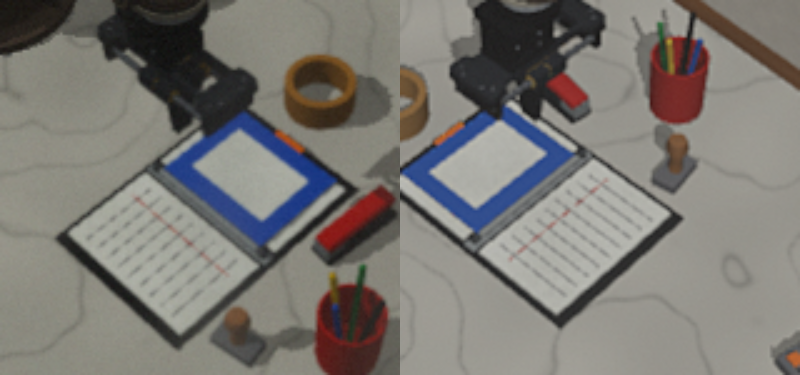

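The leaf lies flat on the left page with its orange tab at about (290,142) in the left panel. The tape is flat and clear of the register at (320,90), and the bystanders haven't moved.

```bash
python3 -c "
from cell import env
print(env.job_done())"
```

```text
the job is handed in; nothing more can be done
None
```

I handed the job in: the tape lies flat on the counter about 30 mm clear of the register, the divider is pressed flat on the left-hand page, and no bystander appears moved in the last pictures; the hand-in returned no verdict.

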